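# Unstack the leather-hard ware and load the trimming grip

### The arm

A 6-joint arm with a two-finger parallel gripper is mounted at the origin on the work surface. World frame = base frame: x ahead of the robot, y to its left, z up, the work surface at z = 0. Lengths are in m, angles in rad, forces in N, time in s.
With the tool pointing down it reaches from about 0.375 to 0.925 m from the base axis. Payload 5.7 kg.
Tool frame: the origin (TCP) lies midway between the tips of the shut fingers; the grasp point (between the pads) lies 19 mm behind it; z points along the fingers, y is the line along which they close (so a half turn about z gives the same grasp; the last joint's range is limited). The gripper opens to 88 mm and grips with 3 to 60 N. Pads are 20 mm wide; open, the fingers measure 115 mm over their backs; the gripper's body (75 mm by 178 mm) begins 61 mm behind the grasp point.
Start: joints at [1.001, 0.359, 1.51, -0, 1.272, -0.115], TCP at [0.264, 0.539, 0.223] pointing down, gripper open.
Joint ranges: [-2.97, 2.97], [-1.01, 2.36], [0.21, 2.38], [-0.96, 4.11], [0.2, 2.71], [-2.98, 2.98]. Speed limits (rad/s): [2.39, 2.39, 3.14, 3.14, 3.14, 3.14].

### API

Orientations are given as a unit quaternion [x, y, z, w].
In Python, from bench import move_ptp, servo_line, goto_joints, move_gripper, sleep, inverse_kinematics, capture, PlanningError, close_job, spot_in, silhouettes, current_clock, current_joint_pos, current_qvel, current_joint_torque, current_position, current_orientation, current_force, current_torque, current_finger_gap, current_grip_force gives the robot as it stands. Calls block until the motion is done:
- move_ptp(position, orientation): joint-space move of the TCP to a pose.
- servo_line(position, orientation=None, rate=0.15, contact_N=None): straight line of the TCP; orientation=None keeps the orientation; rate is the mean speed in m/s. With contact_N (N) it stops when the force on the tool has changed by that much, and returns True; else False.
- goto_joints(angles): joint-space move.
- move_gripper(opening): finger opening in m; the grip force is fixed at half the most; returns when the fingers have stopped.
- sleep(seconds).
- inverse_kinematics(position, orientation): joint angles nearest the present ones, or None.
- capture(name): name is "scene" or "top" or "wrist"; returns a dict with "image" (480x640x3 uint8, blue, green, red), "range_z" (480x640 float32, m along the optical axis (not along the pixel's ray), 0 where there is no reading), "intrinsics" (3x3 intrinsics, pixels), "k1" (the pictures are not rectified: a ray, as slopes to the right and down, at radius r is drawn at 1 + k1 r^2 times it, then the intrinsics apply), "R" (3x3) and "t" (3): a world point X has camera coordinates R X + t. Camera axes: x right, y down, z forward; pixel columns grow to the right and rows downward; lengths in m; the calibration is good to about 2 mm. A picture is of the moment at which its call begins.
A pose or a line that the arm cannot do raises PlanningError and nothing moves.
- close_job(): hands the job in; it is judged then, once.
Trained networks look in the newest picture that a camera, given by its name, has taken for a name from the list of things; names that differ only in an ending like _2 or _b are one class to them, and where a whole thing is asked for, a point or a joint stands for the part that bears it (a point fixed in the world has none). Each returns a list of dicts, best first, with "conf" (0 to 1); they miss things now and then, are a little off and sometimes report something else, mostly with a low value. They report only what shows in the picture. A call takes as long as a camera call. They do not tell look-alikes from the thing itself.
- spot_in(camera, query): "xy" ([column, row] in pixels, amid what is visible of it).
- silhouettes(camera, query): "region" (480x640 bool, what is visible of it) and "xy" ([column, row] in pixels, amid what is visible of it).
Readings, each from a call of its own:
- current_clock(): time.
- current_joint_pos(): joint angles.
- current_qvel(): joint speeds.
- current_joint_torque(): joint torques, N m.
- current_position(): TCP position.
- current_orientation(): TCP orientation.
- current_force(): force on the tool from outside, world axes, zero at the start.
- current_torque(): the same for the moment, N m.
- current_finger_gap(): finger opening in m.
- current_grip_force(): force on a finger pad.
Only numpy, scipy, OpenCV 4.12 (cv2) and the standard library are available. Lean on these libraries where they do the work, as an engineer would, in place of code of your own. Each camera call takes 0.05 s, during which the arm holds its last target. There are 200 camera calls.

### The job

Take the stack of upside-down clay pieces apart from the top, one piece at a time, and set each down gently (not dropped), the same way up: the knobbed lid in the middle of the round bat, and the square and oblong dishes in the middle of the bats of their own shape, lined up with the bats' sides. Press the round cup straight down between the sprung jaws of the trimming grip until it rests on the grip's disc, and let go of it only once it is fully home with the jaws closed on it. Tip nothing over and leave the beaker and the tape roll where they are.

Things in the scene. Friction and masses are not known exactly. Their poses are not given: they have to be found in the camera images.
- lid: Knobbed clay lid, top of the stack: disc 44 mm across and 7 mm thick with an upright round knob 18 mm across rising 25 mm above it (32 mm tall in all). Origin: centre of its underside; z up.
- cup: Round clay cup standing upside down (foot up) under the lid: 56 mm across with straight sides up to 35 mm, 42 mm tall. Treat it as solid. Origin: centre of its lower face (the rim); z up.
- square_dish: Square clay dish standing upside down under the cup: 62 x 62 mm, 30 mm tall, straight sides, treat as solid. Origin: centre of its lower face; x and y along its sides, z up.
- oblong_dish: Oblong clay dish standing upside down on the bench, bottom of the stack: 120 mm (its x) by 66 mm (its y), 28 mm tall, straight sides, treat as solid. Origin: centre of its lower face; z up. The whole stack is 132 mm tall.
- round_bat: Round white plaster bat (flat board) fixed to the bench, 80 mm across, 10 mm thick. Origin: centre of its underside, at bench height.
- square_bat: Square white plaster bat fixed to the bench, 88 x 88 mm, 10 mm thick. Origin: centre of its underside; x and y along its sides.
- oblong_bat: Oblong white plaster bat fixed to the bench, 146 mm (its x) by 92 mm (its y), 10 mm thick. Origin: centre of its underside.
- grip: Fixed trimming grip: disc 144 mm across, top 20 mm above bench; origin at the centre of its underside. Two sprung jaws face each other along x, 24 mm wide (y), 36 mm above the disc. Faces 46 mm apart and upright for the lowest 12 mm, flaring to 72 mm at the top. The cup pressed down at the centre (a light push, under 10 N) spreads each 5 mm; each then presses about 2 N. Beside the jaws (y) is free for fingers.
- beaker: Bystander: white plastic beaker, 68 mm across, 95 mm tall, loose on the bench. Origin: centre of its underside.
- tape_roll: Bystander: roll of tape lying flat, 80 mm across, 28 mm tall, loose on the bench. Origin: centre of its underside.
Things that resemble listed ones, but are neither listed nor needed, are in the scene too. Leave any blue or green look-alike of the cup alone.

How it is judged:
On the way:
1. the cup sits fully home between the sprung jaws while the fingers still hold it (horizontal distance between cup and grip below 0.008 m and z of cup in the frame of grip between 0.016 and 0.024 m and angle between cup's own z axis and vertical below 0.1 rad and contact force between the fingers and cup above 0.3 N), for 0.1 s.
At the end, for the whole second after the job is handed in: Lid and dishes rest level on their bats within 15 mm of centre, dish sides within 0.2 rad of the bat sides (square: any quarter turn; oblong: lengthwise); cup rests level on the grip disc (4 mm) within 8 mm of its centre; all released and at rest (horizontal distance between lid and round_bat below 0.015 m and z of lid in the frame of round_bat between 0.006 and 0.014 m and angle between each of lid, square_dish, oblong_dish, cup's own z axis and vertical below 0.1 rad and horizontal distance between square_dish and square_bat below 0.015 m and z of square_dish in the frame of square_bat between 0.006 and 0.014 m and (angle between the x axis of square_dish and the x axis of square_bat, either way round below 0.2 rad or angle between the x axis of square_dish and the y axis of square_bat, either way round below 0.2 rad) and horizontal distance between oblong_dish and oblong_bat below 0.015 m and z of oblong_dish in the frame of oblong_bat between 0.006 and 0.014 m and angle between the x axis of oblong_dish and the x axis of oblong_bat, either way round below 0.2 rad and horizontal distance between cup and grip below 0.008 m and z of cup in the frame of grip between 0.016 and 0.024 m and linear speed of each of lid, square_dish, oblong_dish, cup below 0.02 m/s); the robot touches nothing.
It fails at once if a clay piece is tipped over (more than 0.6 rad) (angle between any of lid, square_dish, oblong_dish, cup's own z axis and vertical above 0.6 rad).
It fails at once if a clay piece is dropped, thrown or carried on another one (faster than 0.6 m/s with the fingers not touching it) ((linear speed of lid above 0.6 m/s and contact force between the fingers and lid below 0.02 N) or (linear speed of square_dish above 0.6 m/s and contact force between the fingers and square_dish below 0.02 N) or (linear speed of oblong_dish above 0.6 m/s and contact force between the fingers and oblong_dish below 0.02 N) or (linear speed of cup above 0.6 m/s and contact force between the fingers and cup below 0.02 N)).
It fails at once if the beaker or the tape roll is moved more than 30 mm (distance of any of beaker, tape_roll from where it was at the start of the episode above 0.03 m).
It also fails if it takes over 136 s, if anything falls off the work surface, if the arm or the gripper's body presses on something with over 40 N, if the wrist force passes 120 N, or if a joint passes its speed limit or range.

## Working session

There is one attempt and no reset: what is moved stays moved. The work goes in short steps, each a Python script; the robot and the scene stay as the last script left them, time stands still between calls to the robot, and variables do not carry over. Pictures are saved under pics/ and viewed, at most 14 in all, crops included, and the job is handed in when it is done.

```bash
ls; mkdir -p pics; cat > h.py <<'E'
import numpy as np, cv2
from bench import *
def pix2cam(c,u,v):
    K=c["intrinsics"]; p=np.array([[[u,v]]],float)
    return cv2.undistortPoints(p,K,np.array([c["k1"],0,0,0,0.])).ravel() if False else undist(c,u,v)
def undist(c,u,v):
    K=np.asarray(c["intrinsics"]); u=np.asarray(u,float); v=np.asarray(v,float)
    xd=(u-K[0,2])/K[0,0]; yd=(v-K[1,2])/K[1,1]; x,y=xd,yd
    for _ in range(20):
        s=1+c["k1"]*(x*x+y*y); x,y=xd/s,yd/s
    return x,y
def cloud(c,mask):
    v,u=np.nonzero(mask&(c["range_z"]>0)); z=c["range_z"][v,u]; x,y=undist(c,u,v)
    P=np.stack([x*z,y*z,z],1); return (P-np.asarray(c["t"]))@np.asarray(c["R"])
def onplane(c,u,v,h):
    x,y=undist(c,u,v); R=np.asarray(c["R"]); d=np.stack([x,y,np.ones_like(x)],-1)@R; o=-R.T@np.asarray(c["t"])
    return o+d*((h-o[2])/d[...,2])[...,None]
def down(yaw):  # tool z down, tool y axis in world at angle yaw
    from scipy.spatial.transform import Rotation as Ro
    y=np.array([np.cos(yaw),np.sin(yaw),0]); z=np.array([0,0,-1.]); x=np.cross(y,z)
    return Ro.from_matrix(np.stack([x,y,z],1)).as_quat()
E
python3 - <<'E'
from h import *
names="lid cup square_dish oblong_dish round_bat square_bat oblong_bat grip beaker tape_roll".split()
for cam in ("scene","top"):
    c=capture(cam); cv2.imwrite(f"pics/{cam}0.png",c["image"])
    print(cam,"pos",np.round(-np.asarray(c["R"]).T@c["t"],3),c["k1"],np.asarray(c["intrinsics"])[0,0])
    for n in names:
        for d in silhouettes(cam,n):
            if d["conf"]<.2: continue
            P=cloud(c,d["region"])
            print(cam,n,round(d["conf"],2),np.round(d["xy"]),len(P),np.round(np.median(P,0),3) if len(P) else'',np.round(np.percentile(P[:,2],[5,95]),3) if len(P) else '')
print(current_orientation(),current_clock())
E
```

```text
pics
scene pos [ 1.18  -0.345  0.717] 0.007901604216506564 458.787318784789
scene lid 0.81 [300. 229.] 264 [ 0.482 -0.024  0.108] [0.103 0.132]
scene cup 0.86 [336. 241.] 517 [0.468 0.083 0.037] [0.007 0.044]
scene cup 0.82 [297. 244.] 427 [ 0.497 -0.033  0.085] [0.063 0.1  ]
scene cup 0.73 [336. 296.] 733 [ 0.628 -0.012  0.04 ] [0.005 0.044]
scene square_dish 0.62 [302. 258.] 501 [ 0.498 -0.033  0.048] [0.032 0.059]
scene oblong_dish 0.91 [305. 270.] 815 [ 0.519 -0.033  0.023] [0.003 0.03 ]
scene round_bat 0.84 [403. 280.] 795 [0.634 0.151 0.01 ] [0.006 0.012]
scene square_bat 0.98 [267. 332.] 1691 [ 0.622 -0.163  0.01 ] [0.006 0.012]
scene square_bat 0.45 [297. 242.] 400 [ 0.498 -0.034  0.084] [0.063 0.1  ]
scene square_bat 0.2 [300. 231.] 304 [ 0.481 -0.022  0.108] [0.002 0.132]
scene oblong_bat 0.63 [191. 275.] 1985 [ 0.396 -0.253  0.01 ] [0.007 0.012]
scene oblong_bat 0.57 [300. 231.] 284 [ 0.481 -0.024  0.108] [0.102 0.132]
scene grip 0.66 [385. 212.] 1738 [0.41  0.246 0.021] [0.006 0.045]
scene tape_roll 0.55 [141. 394.] 1418 [ 0.636 -0.412  0.025] [0.004 0.03 ]
top pos [0.298
[... 459 characters left out ...]

top round_bat 0.68 [260. 204.] 757 [0.628 0.151 0.011] [0.005 0.016]
top square_bat 0.66 [381. 206.] 1174 [ 0.615 -0.163  0.01 ] [0.005 0.015]
top square_bat 0.22 [473. 204.] 571 [ 0.624 -0.408  0.026] [0.001 0.033]
top oblong_bat 0.85 [426. 300.] 2267 [ 0.384 -0.253  0.01 ] [0.004 0.015]
top grip 0.67 [215. 296.] 2715 [0.395 0.251 0.021] [0.015 0.041]
top grip 0.27 [329. 276.] 597 [ 0.453 -0.022  0.028] [0.011 0.033]
top beaker 0.73 [424. 297.] 2256 [ 0.384 -0.253  0.01 ] [0.004 0.015]
top beaker 0.66 [148. 206.] 827 [0.615 0.425 0.054] [0.002 0.096]
top tape_roll 0.57 [487. 194.] 572 [ 0.626 -0.412  0.026] [0.    0.033]
[ 2.25442833e-01  9.74256397e-01 -4.69300736e-05 -5.05447370e-06] 1.1
```

```bash
python3 - <<'E'
import cv2
a=cv2.imread("pics/top0.png")[130:370,100:520]; cv2.imwrite("pics/top0c.png",cv2.resize(a,(798,456),interpolation=cv2.INTER_CUBIC))
a=cv2.imread("pics/scene0.png")[180:440,100:480]; cv2.imwrite("pics/scene0c.png",cv2.resize(a,(798,546),interpolation=cv2.INTER_CUBIC))
E
```

```text
(no output)
```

View pics/top0c.png

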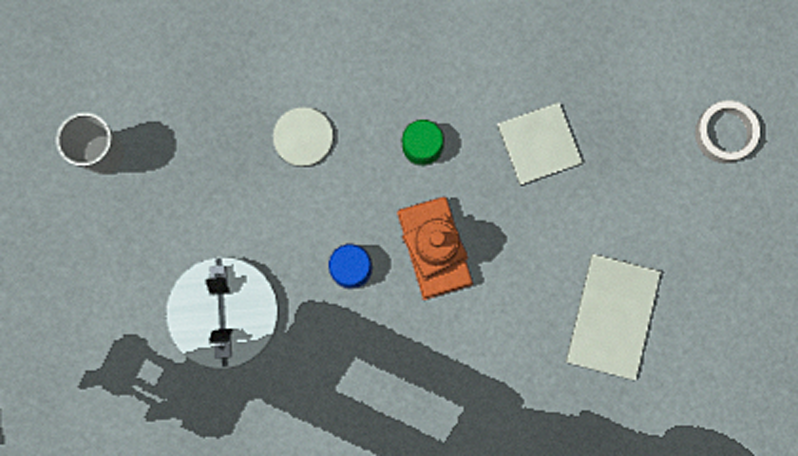

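View pics/scene0c.png

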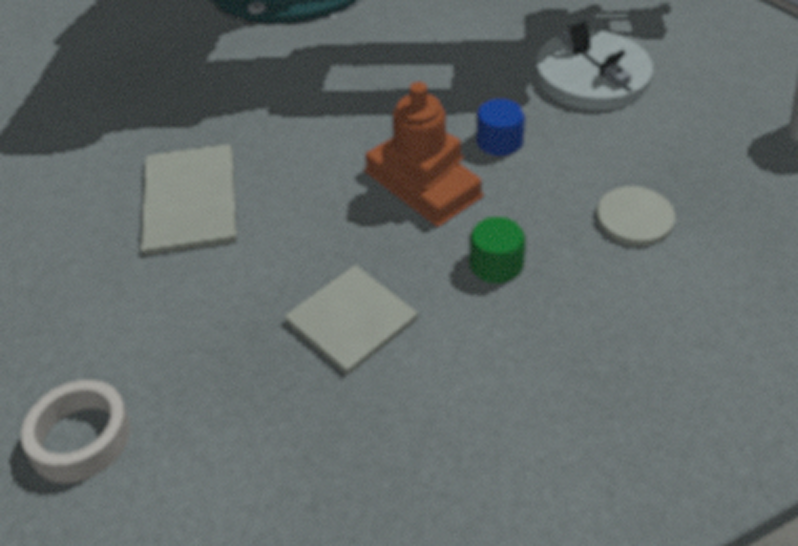

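Cup candidates in the top picture are orange, under the lid, at (335,264), blue at (285,271) and green at (323,202). The right one is the orange cup in the stack. The bats are at (260,204), (381,206) and (426,300), and the grip is at (215,296) with its jaws along world x. Next I fit the fixtures and look at the stack from the wrist.

```bash
cat >> h.py <<'E'
def fitmask(c,reg,h):
    k=max(cv2.findContours(reg.astype(np.uint8),cv2.RETR_EXTERNAL,cv2.CHAIN_APPROX_NONE)[0],key=cv2.contourArea)[:,0]
    P=onplane(c,k[:,0],k[:,1],h)[:,:2].astype(np.float32)
    (cx,cy),(w,l),a=cv2.minAreaRect(P*1000)
    if w>l: ang=a
    else: ang=a+90; w,l=l,w
    m=cv2.moments((P*1000).reshape(-1,1,2))
    return np.round([cx,cy,w,l,(ang+90)%180-90],1), np.round([m['m10']/m['m00'],m['m01']/m['m00']],1)  # long-axis angle
def best(cam,n,c,near,tol=.06):
    for d in silhouettes(cam,n):
        P=cloud(c,d["region"])
        if len(P)>100 and np.hypot(*(np.median(P,0)[:2]-near))<tol: return d
E
python3 - <<'E'
from h import *
near=dict(round_bat=(.63,.151),square_bat=(.62,-.163),oblong_bat=(.39,-.253),grip=(.4,.248))
for cam in("scene","top"):
    c=capture(cam)
    for n,p in near.items():
        d=best(cam,n,c,p)
        if d: print(cam,n,*fitmask(c,d["region"],.02 if n=="grip" else .01))
t=current_clock()
move_ptp([.46,-.025,.36],down(1.57)); print(current_clock()-t,current_joint_pos())
c=capture("wrist"); cv2.imwrite("pics/w1.png",c["image"]); np.savez("w1.npz",**{k:c[k] for k in c})
print(np.round(-np.asarray(c["R"]).T@c["t"],3),np.asarray(c["intrinsics"])[0,0])
hsv=cv2.cvtColor(c["image"],cv2.COLOR_BGR2HSV)
m=((hsv[...,0]<15)|(hsv[...,0]>172))&(hsv[...,1]>110)&(hsv[...,2]>40)
P=cloud(c,m); print(len(P)); print(np.histogram(P[:,2],np.arange(0,.145,.005)))
E
```

```text
scene round_bat [631.8 151.5  82.1  76.5 -34.1] [631.5 150.7]
scene square_bat [ 619.1 -162.    96.1   94.2   19.2] [ 619.5 -161.9]
scene oblong_bat [ 389.1 -250.8  155.1   94.3  -16.8] [ 388.4 -251.2]
scene grip [404.7 250.6 167.  155.1 -70.3] [402.  250.4]
top round_bat [628.1 152.8  77.6  73.5  -0.7] [628.1 151.8]
top square_bat [ 615.9 -162.8   89.8   87.3   18.4] [ 615.6 -163.2]
top oblong_bat [ 385.5 -252.6  146.6   94.5  -15.9] [ 385.9 -252.6]
top grip [395.6 252.8 144.4 142.3   0.4] [395.8 253. ]
2.1917 [-2.03467196e-01  4.71219342e-02  1.57840636e+00  2.60732688e-04
  1.51634201e+00 -1.77406158e+00]
[ 0.383 -0.025  0.523] 333.2541777389203
5162
(array([  17,   56,    7,   12,   19, 1181,  225,   33,   22,   19,   29,
        445,   41,   21,   15,   21,   19,   23,   47,  169,  252,  676,
         17,   10,   12,   13,  163,    2]), array([0.   , 0.005, 0.01 , 0.015, 0.02 , 0.025, 0.03 , 0.035, 0.04 ,
       0.045, 0.05 , 0.055, 0.06 , 0.065, 0.07 , 0.075, 0.08 , 0.085,
       0.09 , 0.095, 0.1  , 0.105, 0.11 , 0.115, 0.12 , 0.125, 0.13 ,
       0.135, 0.14 ]))
```

View pics/w1.png

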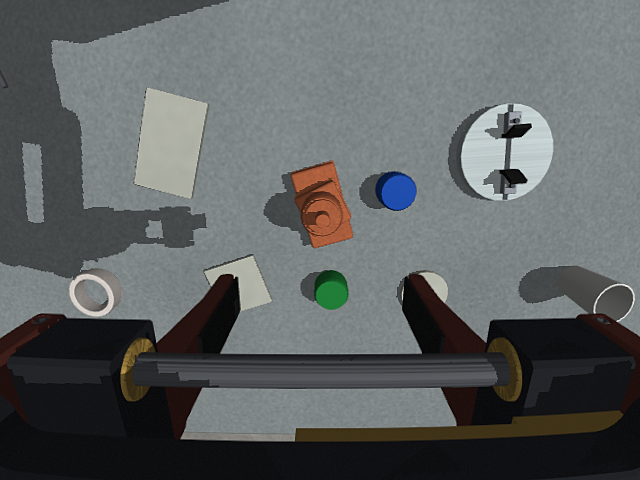

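The wrist view shows the orange stack at (322,210), with its knob at (322,220). Blue is at (396,190), green at (331,290) and the grip at (507,152), its jaws at (515,130) and (512,177). Next I measure the stack layers and the grip from it.

```bash
python3 - <<'E'
from h import *
c=dict(np.load("w1.npz")); c["k1"]=float(c["k1"])
hsv=cv2.cvtColor(c["image"],cv2.COLOR_BGR2HSV)
m=((hsv[...,0]<15)|(hsv[...,0]>172))&(hsv[...,1]>110)&(hsv[...,2]>40)
m[300:]=0
Z=np.full(m.shape,-1.); v,u=np.nonzero(m&(c["range_z"]>0)); Z[v,u]=cloud(c,m)[:,2]
for n,lo,hi in (("knob",.127,.136),("lid",.1025,.110),("square",.0555,.0615),("oblong",.025,.032)):
    q=cv2.morphologyEx(((Z>lo)&(Z<hi)).astype(np.uint8),cv2.MORPH_OPEN,np.ones((2,2)))
    k,lab,st,_=cv2.connectedComponentsWithStats(q); 
    q=lab>0
    P=cloud(c,q); print(n,len(P),"z",np.round(np.median(P[:,2]),4))
    h=cv2.convexHull((P[:,:2]*1000).astype(np.float32)); print("  rect",np.round(cv2.minAreaRect(h),1).tolist() if False else cv2.minAreaRect(h)," circ",cv2.minEnclosingCircle(h))
im=cv2.cvtColor(c["image"],cv2.COLOR_BGR2GRAY)
w=np.zeros_like(im,bool); w[90:215,455:560]=im[90:215,455:560]>0
P=cloud(c,w); 
b=cloud(c,w&(im<40)); b=b[b[:,2]>.035]; print("jaws",len(b)); 
x0=b[:,0]<.395
for s in(x0,~x0): print(np.round(b[s].min(0),3),np.round(b[s].max(0),3),np.round(np.median(b[s],0),3))
d=P[(abs(P[:,2]-.02)<.004)]; h=cv2.convexHull((d[:,:2]*1000).astype(np.float32)); print("disc",cv2.minEnclosingCircle(h),cv2.fitEllipse(h))
g=c["image"][60:260,240:580]; cv2.imwrite("pics/w1c.png",cv2.resize(g,(799,470),interpolation=cv2.INTER_CUBIC))
E
```

```text
knob 171 z 0.1327
  rect ((478.57568359375, -22.34667205810547), (23.777545928955078, 16.656877517700195), 13.665849685668945)  circ ((478.35858154296875, -21.89586067199707), 12.018200874328613)
lid 680 z 0.108
  rect ((476.72686767578125, -22.15151596069336), (45.157474517822266, 42.73752212524414), 29.047704696655273)  circ ((476.50299072265625, -22.526023864746094), 23.09808921813965)
square 455 z 0.0587
  rect ((482.4719543457031, -18.202346801757812), (75.21028137207031, 60.026485443115234), 26.708980560302734)  circ ((482.0064392089844, -18.303434371948242), 46.05796813964844)
oblong 1327 z 0.0289
  rect ((482.5824279785156, -21.018722534179688), (127.75750732421875, 66.83582305908203), 15.938655853271484)  circ ((483.05755615234375, -21.831655502319336), 69.94347381591797)
jaws 477
[0.349 0.238 0.035] [0.374 0.263 0.059] [0.364 0.247 0.049]
[0.42  0.242 0.035] [0.445 0.267 0.059] [0.429 0.253 0.049]
disc ((396.2461242675781, 253.2668914794922), 72.5994644165039) ((396.4361267089844, 253.12850952148438), (143.12149047851562, 144.25106811523438), 3.4109981060028076)
```

View pics/w1c.png

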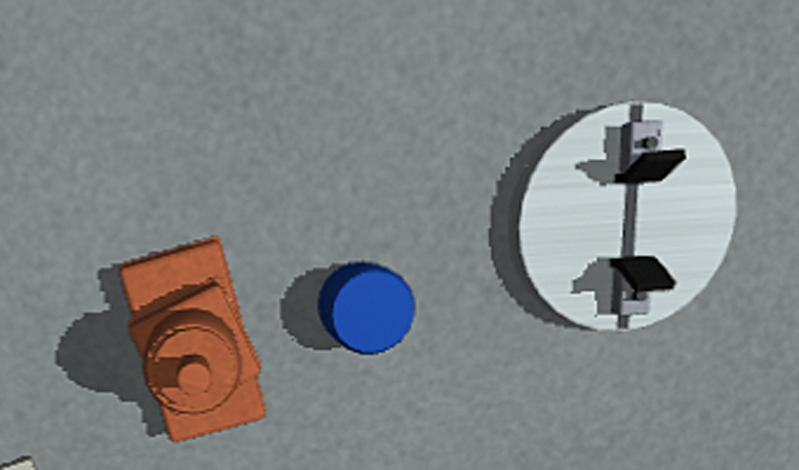

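```bash
cat >> h.py <<'E'
def rep(s): print(s,"t%.1f"%current_clock(),"tcp",np.round(current_position(),4),"gap %.4f"%current_finger_gap(),"grip %.1f"%current_grip_force(),"F",np.round(current_force(),1))
def pick(x,y,z,yaw,hi,opening=.088,lift=None):
    q=down(yaw); move_gripper(opening); move_ptp([x,y,hi],q)
    if servo_line([x,y,z],rate=.12,contact_N=8): rep("CONTACT early"); return False
    move_gripper(0.0); rep("grasped")
    servo_line([x,y,z+.03],rate=.06); servo_line([x,y,lift or hi],rate=.2); rep("lifted"); return True
def place(x,y,z,yaw,hi,opening,N=4,release=True):
    q=down(yaw); move_ptp([x,y,hi],q); servo_line([x,y,z+.008],rate=.15); sleep(.2)
    k=servo_line([x,y,z-.003],rate=.015,contact_N=N); rep("touch %s"%k)
    if release:
        move_gripper(opening); sleep(.2); rep("released"); servo_line([x,y,max(hi,.15)],rate=.15)
E
python3 - <<'E'
from h import *
c=dict(np.load("w1.npz")); c["k1"]=float(c["k1"])
a=onplane(c,510.6,104.7,.022);b=onplane(c,505.5,199.6,.022); print("rail deg",np.degrees(np.arctan2(*(b-a)[1::-1])),a,b)
for p in ((.477,-.022,.1105),(.628,.152,.02),(.396,.253,.03),(.616,-.163,.02),(.386,-.2525,.02)): print(np.round(inverse_kinematics(p,down(1.57)),2))
if pick(.477,-.0223,.1105,1.57,.2):
    place(.6285,.152,.0205,1.57,.17,.06)
    move_ptp([.46,-.025,.30],down(1.57))
    for cam in("wrist","top"):
        c=capture(cam); cv2.imwrite(f"pics/{cam}2.png",c["image"]); np.savez(f"{cam}2.npz",**c)
    rep("end")
E
```

```text
rail deg 4.90374909378425 [0.32796036 0.24853843 0.022     ] [0.46631906 0.26040908 0.022     ]
[-0.19  0.33  1.9  -0.    0.92 -1.76]
[ 0.13  0.65  1.58 -0.    0.91 -1.44]
[ 0.42  0.46  1.98 -0.    0.7  -1.15]
[-0.37  0.64  1.6  -0.    0.9  -1.94]
[-0.73  0.47  2.01 -0.    0.67 -2.3 ]
grasped t6.7 tcp [ 0.477  -0.0223  0.1105] gap 0.0174 grip 30.0 F [ 0.3 -0.6 -0.3]
lifted t7.8 tcp [ 0.4769 -0.0223  0.1996] gap 0.0173 grip 30.0 F [ 0.5  0.2 -1.2]
touch True t10.6 tcp [0.6284 0.152  0.0205] gap 0.0176 grip 30.0 F [-0.4 -0.3  3.8]
released t11.6 tcp [0.6278 0.1519 0.0201] gap 0.0603 grip 0.0 F [-0.9  0.6  0.1]
end t13.9 tcp [ 0.4606 -0.0244  0.2992] gap 0.0600 grip 0.0 F [-1.   0.3 -0.2]
```

```bash
cat >> h.py <<'E'
def layers(c,bands,rmax=400):
    hsv=cv2.cvtColor(c["image"],cv2.COLOR_BGR2HSV)
    m=((hsv[...,0]<15)|(hsv[...,0]>172))&(hsv[...,1]>110)&(hsv[...,2]>40); m[rmax:]=0
    Z=np.full(m.shape,-1.); v,u=np.nonzero(m&(c["range_z"]>0)); P=cloud(c,m); Z[v,u]=P[:,2]
    for n,lo,hi in bands:
        q=((Z>lo)&(Z<hi)).astype(np.uint8); q=cv2.morphologyEx(q,cv2.MORPH_OPEN,np.ones((3,3)))
        Q=cloud(c,q>0); Q=Q[np.hypot(*(Q[:,:2]-np.array([.475,-.022])).T)<.12]
        h=cv2.convexHull((Q[:,:2]*1000).astype(np.float32))
        print(n,len(Q),"z %.4f"%np.median(Q[:,2]),np.round(np.hstack(cv2.minAreaRect(h)),1),"circ",np.round(np.hstack(cv2.minEnclosingCircle(h)),1))
E
python3 - <<'E'
from h import *
for n in("wrist2","top2"):
    c=dict(np.load(n+".npz")); c["k1"]=float(c["k1"])
    layers(c,(("cuptop",.096,.106),("cup35",.089,.095),("square",.0555,.0615),("oblong",.025,.032)))
a=cv2.imread("pics/wrist2.png"); b=cv2.imread("pics/top2.png")[160:340,220:440]
cv2.imwrite("pics/c2.png",np.hstack([cv2.resize(a[60:360,180:480],(400,400)),cv2.resize(b,(400,400))]))
E
```

```text
cuptop 1684 z 0.1009 [ 4.766e+02 -2.490e+01  5.290e+01  5.220e+01  3.000e-01] circ [476.4 -24.7  26.9]
  return _methods._mean(a, axis=axis, dtype=dtype,
  ret = ret.dtype.type(ret / rcount)
Traceback (most recent call last):
  File "h.py", line 53, in layers
    print(n,len(Q),"z %.4f"%np.median(Q[:,2]),np.round(np.hstack(cv2.minAreaRect(h)),1),"circ",np.round(np.hstack(cv2.minEnclosingCircle(h)),1))
                                                                 ~~~~~~~~~~~~~~~^^^
cv2.error: OpenCV(4.12.0) /io/opencv/modules/imgproc/src/convhull.cpp:143: error: (-215:Assertion failed) total >= 0 && (depth == CV_32F || depth == CV_32S) in function 'convexHull'
```

```bash
python3 - <<'E'
from h import *
yaw=1.65
if pick(.4766,-.0246,.063,yaw,.2,lift=.2):
    x,y=.396,.253
    move_ptp([x,y,.2],down(yaw)); servo_line([x,y,.066],rate=.12); sleep(.2); rep("above jaws")
    for z in (.05,.04,.032,.027): 
        k=servo_line([x,y,z],rate=.03,contact_N=30); rep("z%.3f %s"%(z,k))
        if k: break
    c=capture("wrist"); cv2.imwrite("pics/wrist3.png",c["image"])
    c=capture("scene"); cv2.imwrite("pics/scene3.png",cv2.resize(c["image"][150:290,290:480],(760,560),interpolation=cv2.INTER_CUBIC))
E
```

```text
grasped t16.9 tcp [ 0.4766 -0.0245  0.0631] gap 0.0553 grip 30.0 F [-1.2  1.5  2.4]
lifted t18.3 tcp [ 0.4758 -0.0245  0.1991] gap 0.0555 grip 30.0 F [ 0.4 -0.2 -1.2]
above jaws t20.9 tcp [0.3964 0.2532 0.0666] gap 0.0558 grip 30.0 F [-0.2  0.7 -1.4]
z0.050 False t21.5 tcp [0.3959 0.253  0.0499] gap 0.0552 grip 30.0 F [-1.   1.3 -1.7]
z0.040 False t22.0 tcp [0.3959 0.253  0.0398] gap 0.0553 grip 30.0 F [ 0.   0.5 -1. ]
z0.032 False t22.4 tcp [0.3956 0.2529 0.0315] gap 0.0554 grip 30.0 F [ 0.5  1.1 -3. ]
z0.027 False t22.8 tcp [0.3957 0.2529 0.0267] gap 0.0552 grip 30.0 F [-0.1  1.  -4.1]
```

View pics/wrist3.png

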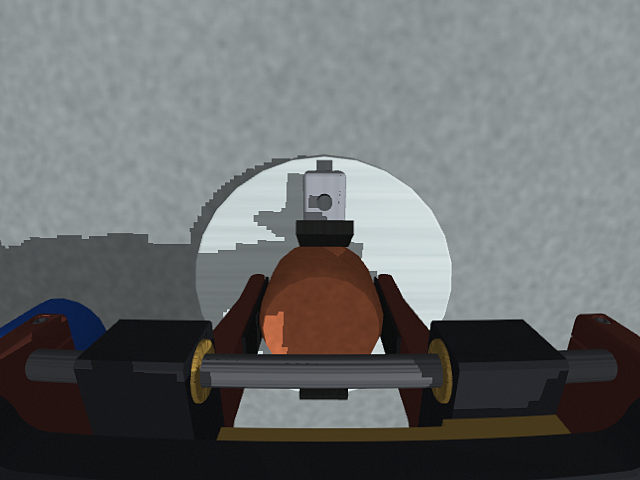

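The cup at (322,300) is centred between the jaws at (325,233) and (323,393), with the fingers beside it. Next I push it home.

```bash
python3 - <<'E'
from h import *
x,y,_=.396,.253,0
k=servo_line([x,y,.0205],rate=.012,contact_N=14); rep("push %s"%k)
sleep(.4); rep("hold")
c=capture("top"); d=best("top","cup",c,(.396,.253)); 
if d: P=cloud(c,d["region"]); print("cup top z",np.round(np.percentile(P[:,2],[50,75,90]),4))
c=capture("scene"); cv2.imwrite("pics/scene4.png",cv2.resize(c["image"][150:290,290:480],(760,560),interpolation=cv2.INTER_CUBIC))
E
```

```text
push True t23.2 tcp [0.3963 0.2531 0.0251] gap 0.0554 grip 30.0 F [ 0.2 -0.6  5.9]
hold t23.6 tcp [0.3964 0.2531 0.0251] gap 0.0554 grip 30.0 F [-0.6 -0.6  5.7]
```

View pics/scene4.png

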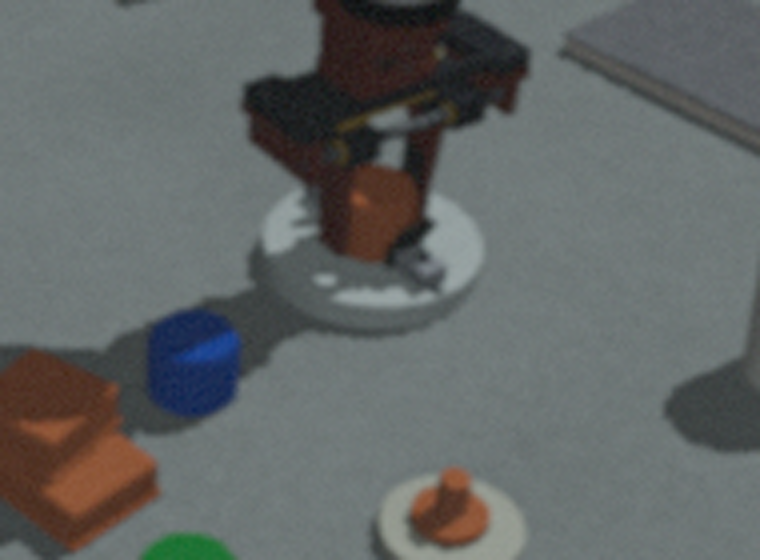

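The picture shows the cup (380,210) seated at disc level between the jaws. The TCP is at the expected height of 25 mm and the lid sits on the round bat (450,510). I release it and look at the dishes.

```bash
python3 - <<'E'
from h import *
move_gripper(.074); sleep(.2); rep("released")
servo_line([.396,.253,.2],rate=.12)
move_ptp([.46,-.02,.28],down(1.57))
c=capture("wrist"); cv2.imwrite("pics/wrist5.png",c["image"])
layers(c,(("square",.054,.062),("oblong",.024,.032)),330)
c=capture("top"); d=best("top","cup",c,(.396,.253))
if d: P=cloud(c,d["region"]); P=P[P[:,2]>.05]; print("cup",np.round(np.median(P,0),4))
d=best("top","lid",c,(.63,.15))
if d: print("lid",fitmask(c,d["region"],.018))
E
```

```text
released t24.5 tcp [0.3959 0.2529 0.0245] gap 0.0741 grip 0.0 F [ 1.5 -0.5  1.1]
square 2571 z 0.0589 [475.8 -23.   62.3  62.1  26.2] circ [475.8 -22.8  41. ]
oblong 1874 z 0.0289 [477.6 -22.8 120.3  64.9  16. ] circ [476.7 -22.8  66.2]
cup [0.3957 0.2516 0.0616]
lid (array([624.9, 150.8,  38.2,  37.5,  44.2]), array([624.5, 151.5]))
```

View pics/wrist5.png

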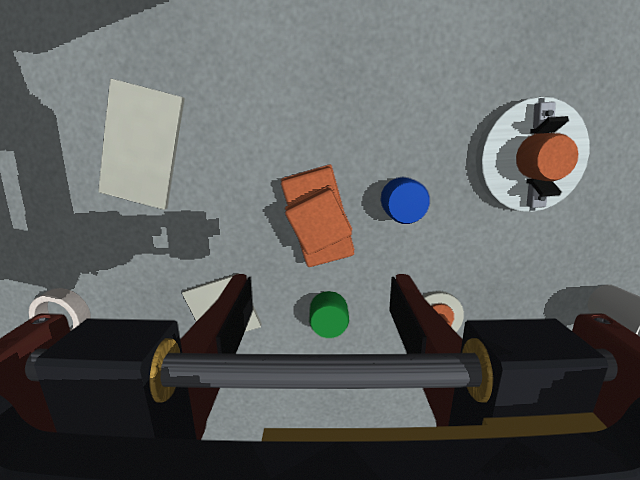

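The cup is in the jaws at (547,157), the square dish is at (320,220), and the oblong dish under it shows at (330,245). Both dish poses are clear, so I move both.

```bash
python3 - <<'E'
from h import *
r=np.radians
ok=pick(.4758,-.0229,.033,r(116.2),.15,lift=.15)
if ok and .058<current_finger_gap()<.066:
    place(.616,-.1625,.015,r(108.8),.15,.08)
    move_ptp([.46,-.02,.28],down(1.57))
    c=capture("wrist"); layers(c,(("oblong",.024,.032),),330)
rep("end")
E
```

```text
grasped t30.1 tcp [ 0.4759 -0.0228  0.0333] gap 0.0620 grip 30.0 F [-0.9  0.8  4.8]
lifted t31.3 tcp [ 0.4753 -0.0228  0.1494] gap 0.0615 grip 30.0 F [ 0.8  0.2 -2.1]
touch True t33.9 tcp [ 0.6159 -0.1625  0.0152] gap 0.0620 grip 30.0 F [0.1 0.1 3.8]
released t34.6 tcp [ 0.6151 -0.1622  0.0146] gap 0.0800 grip 0.0 F [0.2 0.  0.1]
oblong 4609 z 0.0289 [477.3 -23.  119.7  64.9  15.8] circ [477.1 -23.3  66.2]
end t36.6 tcp [ 0.4607 -0.0206  0.2792] gap 0.0800 grip 0.0 F [-0.3 -0.4 -0.2]
```

```bash
python3 - <<'E'
from h import *
r=np.radians
ok=pick(.4772,-.0231,.006,r(105.8),.13,lift=.13)
if ok and .062<current_finger_gap()<.07:
    place(.386,-.2525,.016,r(73.8),.13,.082)
    move_ptp([.46,-.02,.33],down(1.57))
    for cam in("wrist",):
        c=capture(cam); cv2.imwrite("pics/w7.png",c["image"])
    goto_joints([1.001,.359,1.51,0,1.272,-.115])
    c=capture("top")
    cv2.imwrite("pics/top7.png",cv2.resize(c["image"][130:370,100:520],(798,456),interpolation=cv2.INTER_CUBIC))
    for n,p,h in(("lid",(.628,.152),.017),("square_dish",(.616,-.163),.04),("oblong_dish",(.386,-.252),.038),("cup",(.396,.253),.062)):
        d=best("top",n,c,p)
        if d: print(n,*fitmask(c,d["region"],h))
rep("end")
E
```

```text
grasped t39.3 tcp [ 0.4774 -0.0231  0.0064] gap 0.0655 grip 30.0 F [-0.   1.   5.6]
lifted t40.6 tcp [ 0.4766 -0.023   0.1293] gap 0.0656 grip 30.0 F [-0.5  0.4 -2.5]
touch True t43.2 tcp [ 0.386  -0.2525  0.0163] gap 0.0660 grip 30.0 F [-1.2  0.3  5.3]
released t43.9 tcp [ 0.3855 -0.2521  0.016 ] gap 0.0821 grip 0.0 F [ 0.3  0.6 -0.7]
lid [625.8 152.8  41.8  39.3  44.2] [625.6 152.7]
square_dish [ 613.1 -160.8   68.1   67.4  -71.2] [ 612.9 -160.5]
oblong_dish [ 385.4 -250.3  123.8   69.8  -17. ] [ 384.7 -249.8]
cup [394.1 249.8  58.   54.7  45. ] [395.1 249.3]
end t48.5 tcp [0.2643 0.5391 0.2228] gap 0.0818 grip 0.0 F [ 0.3 -0.6  0.3]
```

View pics/top7.png

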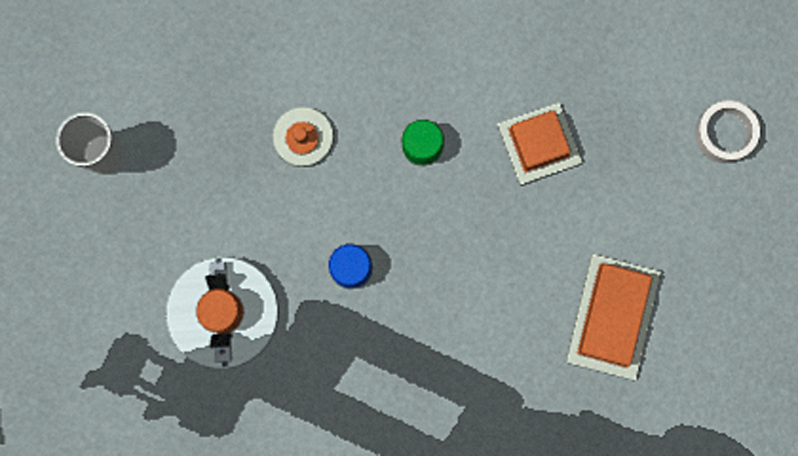

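All the pieces are centred and lined up: lid (303,137), square dish (540,140), oblong dish (615,315) and cup in the grip (219,311). The beaker and the tape roll have not moved. I hand the job in.

```bash
python3 -c "
from bench import *
print(close_job())"
```

```text
the job is handed in; nothing more can be done
None
```

The job is handed in at about 48 s: lid and both dishes sit centred and aligned on their bats, the cup was pressed home in the grip before I let go, and the beaker and tape roll look unmoved (the judge's verdict wasn't shown).

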